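# Lift a crucible out of its drawer with tongs

## Robot

A 6-joint arm with a two-finger parallel gripper is mounted at the origin on the work surface. World frame = base frame: x ahead of the robot, y to its left, z up, the work surface at z = 0. Lengths are in m, angles in rad, forces in N, time in s.
With the tool pointing down it reaches from about 0.325 to 0.9 m from the base axis. Payload 3.5 kg.
Tool frame: the origin (TCP) lies between the finger pads; the fingertips stand 8 mm ahead of it and the grasp point (between the pads) lies 11 mm behind it; z points along the fingers, y is the direction in which the jaws open and shut (so a half turn about z gives the same grasp; the last joint's range is limited). The gripper opens to 85 mm and grips with 20 to 120 N. Pads are 22 mm wide; open, the fingers measure 114 mm over their backs; the gripper's body (76 mm by 85 mm) begins 54 mm behind the grasp point. The pads swing forward as they close: fully open they stand 13 mm farther back than shut.
Start: joints at [-1.291, 0.276, -0.026, 1.268, 0, 1.467], TCP at [0.233, -0.58, 0.239] pointing down, gripper open.
Joint ranges: [-3.12, 3.12], [-0.85, 1.88], [-1.08, 1.24], [-1.95, 2.15], [-1.57, 1.53], [-3.14, 3.14]. Speed limits (rad/s): [2.57, 2.57, 3.14, 3.14, 3.14, 3.14].

## Interface

Orientations are given as a rotation vector (axis times angle).
In Python, from plant import manip gives the robot as it stands.
- The arm moves only by the tool step_arm, never from a script. Its argument "targets" is a list of rows, each a list of 6 numbers: the shift along the world's x, y, z normalised to -1 to 1, where 1 is 200 mm, then the turn, a rotation vector about the world's x, y, z normalised to -1 to 1, where 1 is pi/2 rad. A call has 1 to 10 rows; each row is the pose to reach, as a shift and turn from the pose commanded when the call began; what a row does not reach only later rows make up. A row lasts 1/12 s, in which the tool goes at most 41.7 mm and 7.16 degrees, less where a joint would pass 70% of its speed; a pose out of reach is approached as far as the arm can. A call with a number of a shift or a turn outside -1 to 1 is refused whole. A call with a gripper value outside its range is refused whole. "grip" is the opening, from -1 (shut) to 1 (fully open), so that 0 is half open, set as the call begins (left out, the last holds). The fingers move at their own pace and stop on an object; "grip_force" is the grip in N (left out, the last holds). Time passes only in rows, so rows that repeat a pose let the fingers close. It gives the time, the measured TCP pose, the force and the opening at its end, in the units of the state.
- manip.observe(): the state, without advancing time (a new reading comes with each control period).
- manip.capture(name): name is "side" or "top" or "wrist"; returns a dict with "frame" (420x560x3 uint8, blue, green, red), "fx", "fy", "cx", "cy" (pixels), "R" (3x3) and "t" (3): a world point X has camera coordinates R X + t; the wrist camera has in their place "mount" (4x4, takes a point from camera to tool coordinates, whose origin is the TCP and whose axes are the flange's). Camera axes: x right, y down, z forward; pixel columns grow to the right and rows downward; lengths in m; the calibration is good to about 2 mm. A picture is of the moment at which its call begins: read the wrist's pose just before it. There is no depth.
- manip.hand_in(): hands the job in, once; it reports no verdict.
The state is a dict: "t": time; "q": joint angles; "dq": joint speeds; "effort": joint torques, N m; "ee_pos": TCP position; "tool_rot": TCP orientation; "ft_force": force on the tool from outside, world axes, zero at the start; "ft_torque": the same for the moment, N m; "grip_width": finger opening in m.
Only numpy, scipy, OpenCV 4.12 (cv2) and the standard library are available. Lean on these libraries where they do the work, as an engineer would, in place of code of your own. Each camera call takes 0.05 s, during which the arm holds its last target.

## Task

Pull the drawer of the low cabinet out to its stop, then take the spring tongs from their stand, close their tips on the small lidded crucible standing in the drawer and lift it upright, at least 15 cm above the bench. Never touch the crucible with the gripper or arm, do not knock over the weighing bottle or the dropper bottle beside the stand, and leave the drawer open. Finish while holding: the gripper keeps squeezing the tongs, and the tongs alone keep the crucible up and still.

Things in the scene. Friction and masses are not known exactly. Their poses are not given: they have to be found in the camera images.
- cabinet: low grey cabinet, fixed, 230 (x) x 300 (y) x 85 mm high, with one drawer; origin at the centre of its underside on the bench; its own -x axis points out of the front, the way the drawer opens. The drawer's front panel is 15 mm thick and its top edge is 73 mm above the bench; the drawer's side walls end 63 mm and its inner floor lies 22 mm above the bench. Two bottles stand on its top.
- cabinet_drawer0 (a joint): how far the drawer is out, in m: 0 shut, 0.158 at its stop; it starts between 0 and 0.012. It slides with about 1 N of friction and stays where it is left.
- cabinet_drawer0_handle (a point): centre of the drawer's straight bar handle: a steel bar 120 mm long, along the cabinet's y, about 10 mm thick, 35 mm in front of the drawer's face and 47 mm above the bench, so that it can be pinched from above; axes as the cabinet's; moves with the drawer
- tong_stand: aluminium stand, fixed: base 200 x 100 x 10 mm and two upright plates 8 mm thick (105 mm behind, 40 mm wide; 57 mm in front, 95 mm wide, of its origin along its x), on whose tops, 97 mm above the bench, the tongs lie between lips 10 mm high. Origin on the bench under the tongs' origin.
- tongs: sprung steel tongs, 86 g, balanced at the origin, loose, lying on the stand along its x; lift straight up. Origin midway between two black grip plates, 105 mm above the bench at first; x to the tips, y left, z up; rear pivot at x -100 mm. Plates: upright, outside the arms, 70 mm long (x -35 to 35), 24 mm high (z -12 to 12); grip across them along y. Arms end in tips bent straight down.
- tongs_tip (a point): point midway between the two tips: in the tongs' frame x +100, y 0, z -77 mm. Each tip is a shallow upright V of plates 16 mm high (z -85 to -69), about 24 mm long, hugging an upright cylinder. Gap between the tips: 68 mm open, about 60 mm with the grip plates squeezed to 55 mm, 32 mm closed on the crucible; over their outsides about 8 mm more.
- tong_left (a joint): closing angle of the tongs' left arm, rad (the right mirrors it): 0 open, 0.09 on the crucible, 0.12 fully shut. Over the middles of the grip plates: 59 mm open, 53 mm when they are parallel, 41 mm on the crucible. The tongs spring open when let go: 3.6 N across the plates at first, 6.3 N at 41 mm. Squeezed to 53 to 55 mm they can be carried half open, then closed.
- crucible: small white porcelain crucible with lid and knob, loose, standing on the drawer's floor in its left or right half; 47 mm high, about 35 g; wall 32 mm in diameter, straight between 9 and 32 mm above its underside, tapering to 22 mm at the foot; lid 35 mm in diameter. Origin at the centre of its underside, z up.
- weighing_bottle: squat clear glass weighing bottle with a flat lid, loose, in the other half of the drawer, a bystander; 44 mm in diameter, 44 mm high; origin at the centre of its underside, z up
- dropper_b: white dropper bottle, loose, on the bench to the right of the tongs' stand, a bystander; 38 mm in diameter, 84 mm high; origin at the centre of its underside, z up

How it is judged:
By the outcome, as a careful person would: the job done as asked, in the order asked, and still so for the second after the job is handed in, while the arm keeps its last pose, push and grip.
It also fails if it takes over 59 s, if anything falls off the work surface, if the arm or the gripper's body presses on something with over 40 N, if the wrist force passes 120 N, or if a joint passes its speed limit or range.

## Working session

There is one attempt and no reset: what is moved stays moved. The work goes in short steps, Python scripts to look and compute and a tool call to move; the robot and the scene stay as the last step left them, time stands still between calls to the robot, and variables do not carry over. Pictures are saved under pics/ and viewed, and the job is handed in when it is done.

Besides the shell and the picture viewer there is one more tool, called as name(argument=value, ...) on one line, values as JSON. step_arm: Moves the arm, as the interface text tells. Scaled input: -1 to 1 covers 200 mm each way for a shift and pi/2 rad each way for a turn. Its arguments: {"type":"object","properties":{"targets":{"type":"array"},"grip":{"type":"number"},"grip_force":{"type":"number"}},"required":["targets"]}

```bash
ls; mkdir -p pics
python3 - <<'E'
from plant import manip
import cv2,numpy as np
s=manip.observe();print(s)
for n in ["side","top","wrist"]:
    c=manip.capture(n);cv2.imwrite(f"pics/{n}0.png",c["frame"])
    print(n,{k:(np.round(v,4).tolist() if not np.isscalar(v) else v) for k,v in c.items() if k!="frame"})
E
```

```text
pics
{'t': 0.0, 'q': array([-1.29139143e+00,  2.77174741e-01, -2.78792323e-02,  1.26797580e+00,
       -8.90660993e-06,  1.46736391e+00]), 'dq': array([ 9.92174806e-04,  7.83871877e-05,  4.43478727e-04,  1.10325109e-03,
        7.30405587e-04, -4.05264777e-04]), 'effort': array([-2.01847535e-03, -4.45506442e+01,  2.95204854e+01,  1.64819753e-02,
       -9.10031508e-05, -7.58889399e-06]), 'ee_pos': array([ 0.2332332 , -0.57904398,  0.23813452]), 'tool_rot': array([-3.08202905e+00, -5.97270645e-01,  3.21991073e-04]), 'ft_force': array([ 0.40531128,  0.15884169, -0.21331707]), 'ft_torque': array([ 0.03261501,  0.05147895, -0.00967093]), 'grip_width': 0.08540027168565377}
side {'fx': 446.5068524684071, 'fy': 446.5068524684071, 'cx': 278.4517491817509, 'cy': 209.12187409999453, 'R': [[0.9771, -0.2124, 0.0121], [-0.1496, -0.7263, -0.6709], [0.1513, 0.6537, -0.7415]], 't': [-0.5977, 0.0914, 1.0524]}
top {'fx': 517.5773341546101, 'fy': 517.5773341546101, 'cx': 279.8158427624391, 'cy': 211.80757921271538, 'R': [[-0.0453, -0.9989, 0.0076], [-0.9687, 0.042, -0.2448], [0.2442, -0.0185, -0.9695]], 't': [-0.0767, 0.6009, 1.2237]}
wrist {'fx': 335.2587375482237, 'fy': 335.2587375482237, 'cx': 277.4624779157411, 'cy': 210.3397382177338, 'mount': [[0.0003, -0.949, -0.3153, 0.0823], [1.0, 0.0005, -0.0004, -0.0017], [0.0005, -0.3153, 0.949, -0.134], [0.0, 0.0, 0.0, 1.0]]}
```

View pics/side0.png

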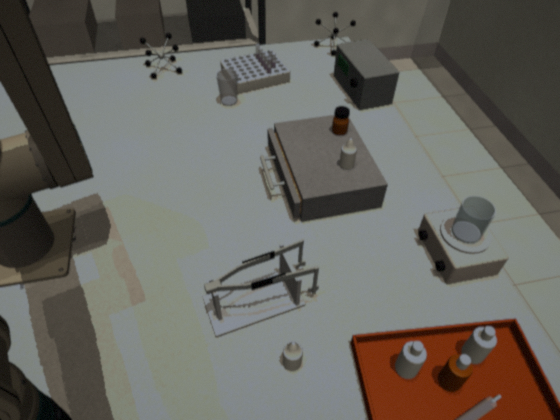

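View pics/top0.png

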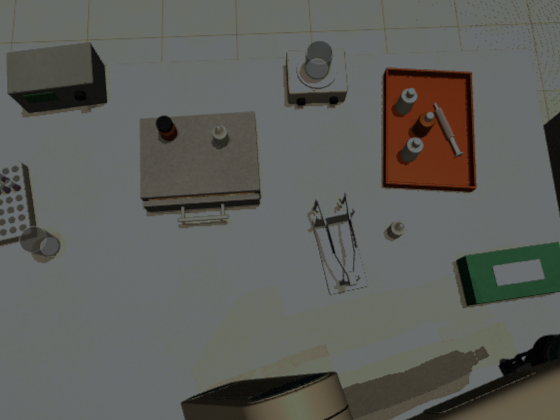

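View pics/wrist0.png

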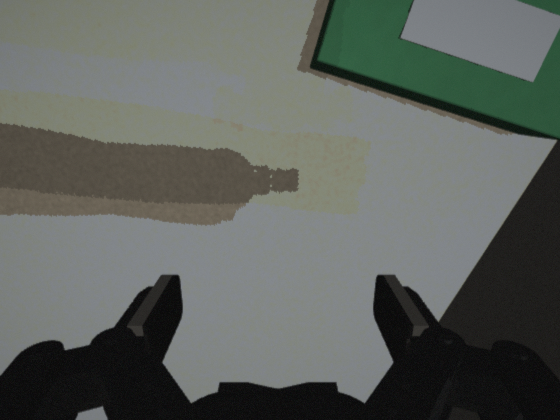

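```bash
cat > h.py <<'E'
import cv2,numpy as np,pickle
from plant import manip
from scipy.spatial.transform import Rotation as Ro
def cap(n,tag):
    s=manip.observe();c=manip.capture(n)
    pickle.dump((s,c),open(f"pics/{n}_{tag}.pkl","wb"));return s,c
def load(n,tag): return pickle.load(open(f"pics/{n}_{tag}.pkl","rb"))
def crop(n,tag,x0,y0,x1,y1,k,g=2.0):
    s,c=load(n,tag);f=cv2.convertScaleAbs(c["frame"][y0:y1,x0:x1],alpha=g)
    cv2.imwrite(f"pics/{n}_{tag}_c{x0}_{y0}.png",cv2.resize(f,None,fx=k,fy=k,interpolation=cv2.INTER_CUBIC))
def cam(s,c):
    if "R" in c: R=np.array(c["R"]);t=np.array(c["t"]);return R.T,-R.T@t
    M=np.array(c["mount"]);T=Ro.from_rotvec(s["tool_rot"]).as_matrix()
    return T@M[:3,:3], T@M[:3,3]+s["ee_pos"]
def ray(sc,px):
    A,o=cam(*sc);c=sc[1]
    px=np.atleast_2d(px).astype(float)
    d=np.c_[(px[:,0]-c["cx"])/c["fx"],(px[:,1]-c["cy"])/c["fy"],np.ones(len(px))]@A.T
    return o,d
def plane(sc,px,z):
    o,d=ray(sc,px);return o+d*((z-o[2])/d[:,2])[:,None]
def proj(sc,X):
    A,o=cam(*sc);c=sc[1];p=(np.atleast_2d(X)-o)@A
    return np.c_[p[:,0]/p[:,2]*c["fx"]+c["cx"],p[:,1]/p[:,2]*c["fy"]+c["cy"]]
def tri(scs,pxs):
    M=np.zeros((3,3));b=np.zeros(3)
    for sc,p in zip(scs,pxs):
        o,d=ray(sc,p);d=d[0]/np.linalg.norm(d[0]);P=np.eye(3)-np.outer(d,d);M+=P;b+=P@o
    return np.linalg.solve(M,b)
E
python3 - <<'E'
from h import *
cap("top","a");cap("side","a")
crop("top","a",130,100,270,240,5.5);crop("top","a",295,180,415,300,5.5,3);crop("side","a",190,220,330,370,5,2);crop("side","a",250,90,390,220,5,2)
E
```

```text
(no output)
```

View pics/top_a_c130_100.png

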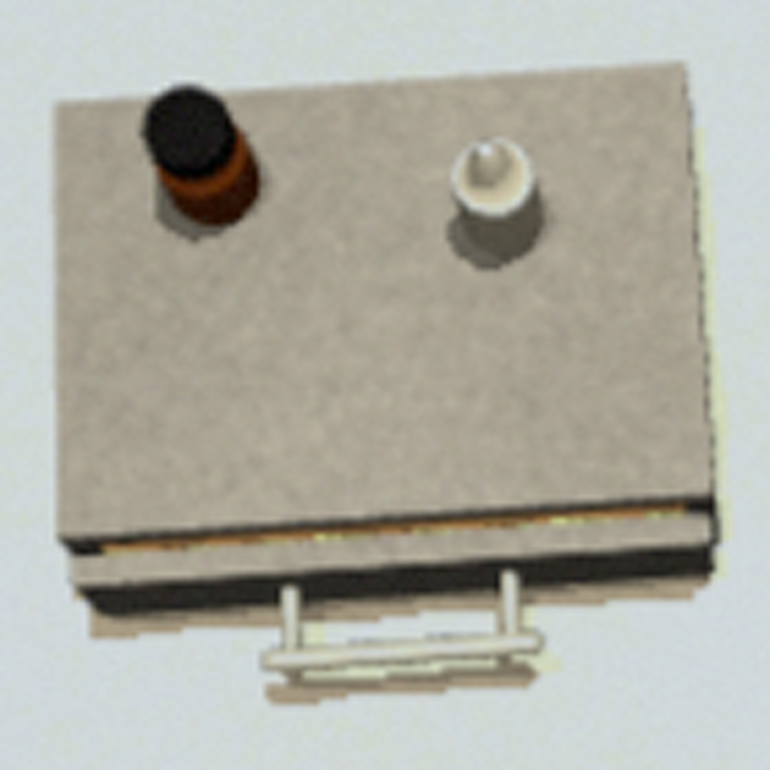

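View pics/top_a_c295_180.png

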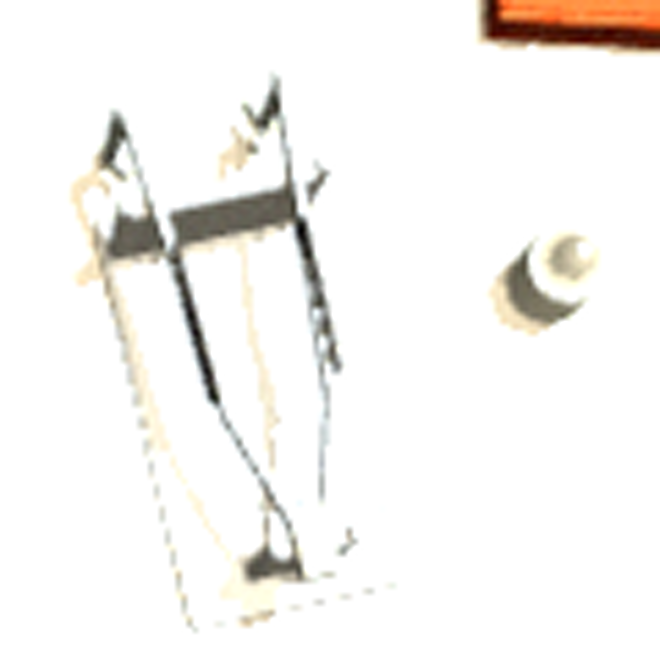

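View pics/side_a_c190_220.png

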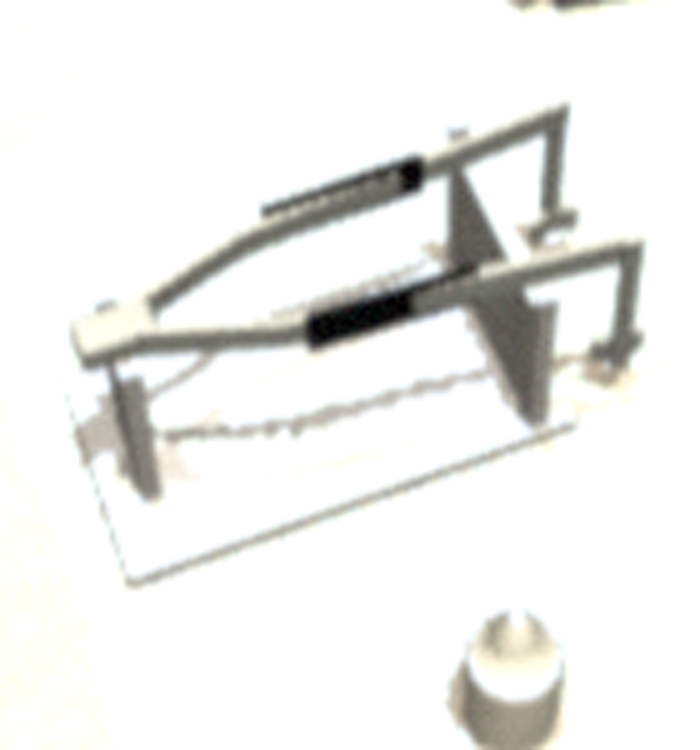

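View pics/side_a_c250_90.png

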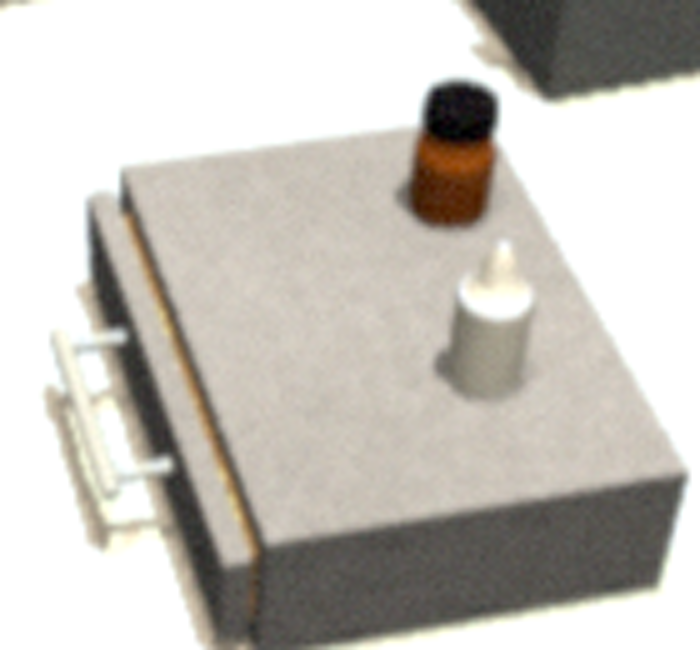

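Run:
```python
from h import *
T=load("top","a");S=load("side","a")
P=lambda L,x,y,k:[((a+.5)/k-.5+x,(b+.5)/k-.5+y) for a,b in L]
print("cab top",np.round(plane(T,P([(60,537),(705,497),(688,63),(57,102)],130,100,5.5),.085),4))
print("cab topS",np.round(plane(S,P([(122,168),(260,548),(685,478),(410,128)],250,90,5),.085),4))
print("handle T",np.round(plane(T,P([(263,660),(542,642)],130,100,5.5),.049),4))
print("handle S",np.round(plane(S,P([(62,335),(110,490)],250,90,5),.049),4))
print("front panel top edge T (outer)",np.round(plane(T,P([(78,585),(712,545)],130,100,5.5),.073),4))
print("plates T",np.round(plane(T,P([(172,255),(213,402),(298,220),(338,368)],295,180,5.5),.117),4))
print("plates S left rear/front, right rear",np.round(plane(S,P([(264,208),(420,160),(310,318),(470,268)],190,220,5),.117),4))
print("stand base T corners",np.round(plane(T,P([(192,628),(395,583)],295,180,5.5),.01),4))
print("stand base S corners",np.round(plane(S,P([(132,583),(575,425)],190,220,5),.01),4))
print("arm ends T",np.round(plane(T,P([(116,112),(275,78)],295,180,5.5),.11),4))
print("dropper T",np.round(plane(T,P([(565,268)],295,180,5.5),.065),4))
```

```text
cab top [[ 0.6471  0.2435  0.085 ]
 [ 0.6535 -0.0502  0.085 ]
 [ 0.869  -0.0496  0.085 ]
 [ 0.8614  0.2493  0.085 ]]
cab topS [[ 0.6509  0.2437  0.085 ]
 [ 0.6544 -0.0553  0.085 ]
 [ 0.8689 -0.0515  0.085 ]
 [ 0.8199  0.2478  0.085 ]]
handle T [[0.5944 0.1578 0.049 ]
 [0.5973 0.0287 0.049 ]]
handle S [[0.5987 0.1526 0.049 ]
 [0.6003 0.0318 0.049 ]]
front panel top edge T (outer) [[ 0.6274  0.2379  0.073 ]
 [ 0.6339 -0.0523  0.073 ]]
plates T [[ 0.5464 -0.2117  0.117 ]
 [ 0.4806 -0.2251  0.117 ]
 [ 0.5597 -0.2682  0.117 ]
 [ 0.4931 -0.2804  0.117 ]]
plates S left rear/front, right rear [[ 0.4874 -0.2259  0.117 ]
 [ 0.5533 -0.2152  0.117 ]
 [ 0.4965 -0.2804  0.117 ]
 [ 0.5617 -0.2706  0.117 ]]
stand base T corners [[ 0.3934 -0.2208  0.01  ]
 [ 0.4099 -0.3163  0.01  ]]
stand base S corners [[ 0.4133 -0.3204  0.01  ]
 [ 0.6059 -0.2875  0.01  ]]
arm ends T [[ 0.6143 -0.1919  0.11  ]
 [ 0.627  -0.2641  0.11  ]]
dropper T [[ 0.5439 -0.3965  0.065 ]]
```

step_arm(targets=[[0.05,0.1,0,0,0,0.077],[0.1,0.2,0,0,0,0.154],[0.15,0.3,0,0,0,0.231],[0.2,0.4,0,0,0,0.308],[0.25,0.5,0,0,0,0.385],[0.3,0.6,0,0,0,0.462],[0.35,0.7,0,0,0,0.539],[0.4,0.8,0,0,0,0.616],[0.45,0.9,0,0,0,0.693],[0.5,1,0,0,0,0.768]], grip=-0.3)

```text
t: 1.08
ee_pos: [0.3337, -0.3786, 0.2392]
tool_rot: [-2.194, -2.248, -0.0]
ft_force: [0.8, 0.3, -0.5]
grip_width: 0.0302
```

step_arm(targets=[[0.1,0.2,0,0,0,0],[0.2,0.4,0,0,0,0],[0.3,0.6,0,0,0,0],[0.4,0.8,0,0,0,0],[0.5,1,0,0,0,0]])

```text
t: 1.5
ee_pos: [0.427, -0.1916, 0.2395]
tool_rot: [2.201, 2.241, 0.0]
ft_force: [0.6, -0.8, 0.1]
grip_width: 0.0294
```

step_arm(targets=[[0.1,0.2,0,0,0,0],[0.2,0.4,0,0,0,0],[0.3,0.6,0,0,0,0],[0.4,0.8,0,0,0,0],[0.5,1,0,0,0,0],[0.5,1,0,0,0,0]])

```text
t: 2.0
ee_pos: [0.5283, 0.0108, 0.2394]
tool_rot: [-2.196, -2.246, -0.004]
ft_force: [-0.1, -0.8, -0.4]
grip_width: 0.0299
```

Run:
```python
from h import *
s,c=cap("wrist","b");print(s["ee_pos"],s["tool_rot"],s["ft_force"])
cv2.imwrite("pics/wrist_b.png",cv2.convertScaleAbs(c["frame"],alpha=1.8))
print(proj((s,c),[[.598,.0925,.047],[.598,.1525,.047],[.598,.0325,.047],[.44,.09,.047]]))
```

```text
[0.5283013  0.01081355 0.23940479] [-2.19612895 -2.24633665 -0.00375871] [-0.10156922 -0.84743184 -0.39327665]
[[353.63438499 102.89812566]
 [360.11149778  30.65903222]
 [347.89560428 166.90261798]
 [183.16644199 101.62922777]]
```

View pics/wrist_b.png

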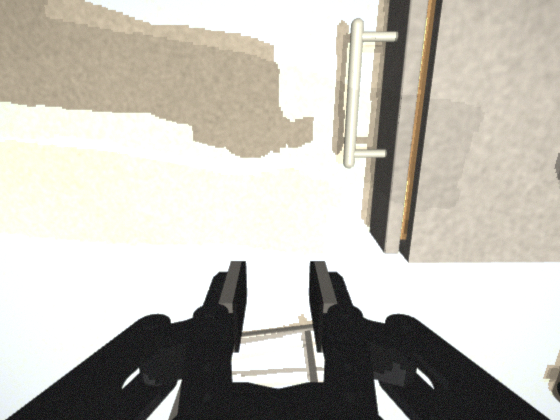

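Run:
```python
from h import *
W=load("wrist","b")
print(plane(W,[(357,22),(349.5,165)],.047), plane(W,[(385,240),(382,260)],.073))
print(manip.observe()["ee_pos"])
```

```text
[[0.59463398 0.15913025 0.047     ]
 [0.59940871 0.03441977 0.047     ]] [[ 0.63481175 -0.03352512  0.073     ]
 [ 0.63449268 -0.05508825  0.073     ]]
[0.52873563 0.01125394 0.23932921]
```

step_arm(targets=[[0.11,0.14,0,0,0,0],[0.22,0.28,0,0,0,0],[0.325,0.412,-0.1,0,0,0],[0.325,0.412,-0.25,0,0,0],[0.325,0.412,-0.4,0,0,0],[0.325,0.412,-0.55,0,0,0],[0.325,0.412,-0.65,0,0,0],[0.325,0.412,-0.7,0,0,0],[0.325,0.412,-0.7,0,0,0]], grip_force=30)

```text
t: 2.8
ee_pos: [0.589, 0.0883, 0.0964]
tool_rot: [-2.199, -2.238, 0.007]
ft_force: [-0.5, 0.5, -0.3]
grip_width: 0.03
```

Run:
```python
from h import *
s,c=cap("wrist","c");print(s["ee_pos"],s["tool_rot"],s["ft_force"])
cv2.imwrite("pics/wrist_c.png",cv2.convertScaleAbs(c["frame"],alpha=1.8))
```

```text
[0.58904096 0.08832347 0.09640132] [-2.19878034 -2.23831598  0.00710472] [-0.47405127  0.45632164 -0.30464405]
```

View pics/wrist_c.png

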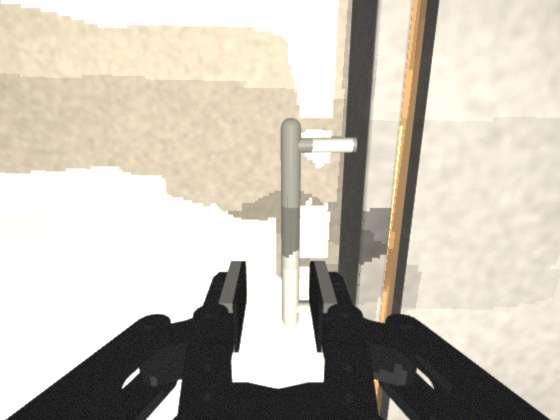

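step_arm(targets=[[0.02,0.02,-0.05,0,0,0],[0.02,0.03,-0.12,0,0,0],[0.02,0.03,-0.19,0,0,0],[0.02,0.03,-0.25,0,0,0],[0.02,0.03,-0.3,0,0,0],[0.02,0.03,-0.3,0,0,0]])

```text
t: 3.35
ee_pos: [0.5972, 0.0951, 0.0396]
tool_rot: [2.2, 2.24, 0.003]
ft_force: [-0.9, 0.0, 1.1]
grip_width: 0.0298
```

step_arm(targets=[[0,0,0,0,0,0],[0,0,0,0,0,0],[0,0,0,0,0,0],[0,0,0,0,0,0],[0,0,0,0,0,0]], grip=-0.95)

```text
t: 3.77
ee_pos: [0.5963, 0.095, 0.0398]
tool_rot: [2.2, 2.241, 0.002]
ft_force: [1.1, 0.5, 1.9]
grip_width: 0.0094
```

step_arm(targets=[[-0.05,0,0,0,0,0],[-0.13,-0.002,0,0,0,0],[-0.22,-0.004,0,0,0,0],[-0.31,-0.006,0,0,0,0],[-0.4,-0.008,0,0,0,0],[-0.49,-0.01,0,0,0,0],[-0.58,-0.011,0,0,0,0],[-0.66,-0.012,0,0,0,0],[-0.7,-0.013,0,0,0,0],[-0.72,-0.014,0,0,0,0]])

```text
t: 4.6
ee_pos: [0.45, 0.0911, 0.0398]
tool_rot: [2.2, 2.24, -0.003]
ft_force: [1.6, -3.9, 1.2]
grip_width: 0.0098
```

step_arm(targets=[[-0.01,0,0,0,0,0],[-0.02,0,0,0,0,0],[-0.03,-0.001,0,0,0,0],[-0.03,-0.001,0,0,0,0]])

```text
t: 4.93
ee_pos: [0.4459, 0.091, 0.0397]
tool_rot: [2.2, 2.239, -0.002]
ft_force: [-0.2, -5.6, 5.1]
grip_width: 0.0097
```

step_arm(targets=[[-0.01,0,0,0,0,0],[-0.02,0,0,0,0,0],[-0.03,0,0,0,0,0],[-0.03,0,0,0,0,0]])

```text
t: 5.27
ee_pos: [0.4434, 0.0909, 0.0398]
tool_rot: [2.197, 2.236, 0.005]
ft_force: [6.8, -5.4, -6.2]
grip_width: 0.0092
```

step_arm(targets=[[-0.01,0,0,0,0,0],[-0.02,0,0,0,0,0],[-0.03,0,0,0,0,0],[-0.03,0,0,0,0,0]])

```text
t: 5.6
ee_pos: [0.4434, 0.0909, 0.04]
tool_rot: [2.192, 2.229, 0.017]
ft_force: [20.0, -4.5, -23.8]
grip_width: 0.0097
```

step_arm(targets=[[0.02,0,0,0,0,0],[0.03,0,0,0,0,0],[0.03,0,0,0,0,0]])

```text
t: 5.85
ee_pos: [0.4434, 0.0909, 0.0398]
tool_rot: [2.198, 2.236, 0.004]
ft_force: [6.9, -5.7, -3.1]
grip_width: 0.0095
```

step_arm(targets=[[0,0,0,0,0,0],[0,0,0,0,0,0],[0,0,0,0,0,0],[0,0,0.05,0,0,0],[0,0,0.2,0,0,0],[0,0,0.4,0,0,0],[0,0,0.6,0,0,0],[0,0,0.8,0,0,0],[0,0,1,0,0,0]], grip=-0.4)

```text
t: 6.6
ee_pos: [0.4384, 0.0922, 0.2418]
tool_rot: [-2.2, -2.242, -0.0]
ft_force: [0.8, -0.7, -0.5]
grip_width: 0.0257
```

Run:
```python
from h import *
for n in ["wrist","top","side"]:
    s,c=cap(n,"d")
    cv2.imwrite(f"pics/{n}_d.png",cv2.convertScaleAbs(c["frame"],alpha=1.8))
print(s["ee_pos"],s["tool_rot"],s["ft_force"])
crop("top","d",130,180,270,320,5.5)
```

```text
[0.44410954 0.09260747 0.24744195] [2.19409848 2.23550983 0.01750973] [-0.29767547 -0.77315666 -0.08492578]
```

View pics/wrist_d.png

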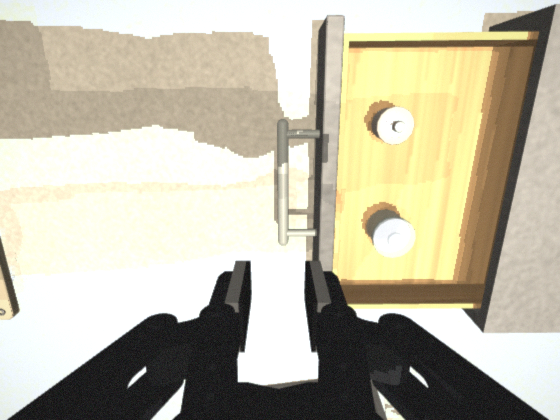

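View pics/top_d.png

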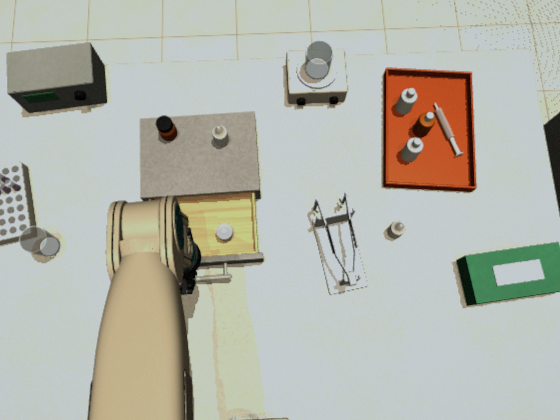

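View pics/side_d.png

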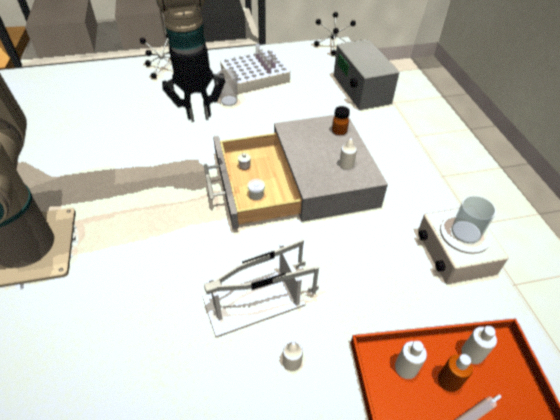

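Run:
```python
from h import *
crop("wrist","d",325,80,465,280,4,1.4)
crop("side","d",205,130,305,230,7,1.4)
```

```text
(no output)
```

View pics/wrist_d_c325_80.png

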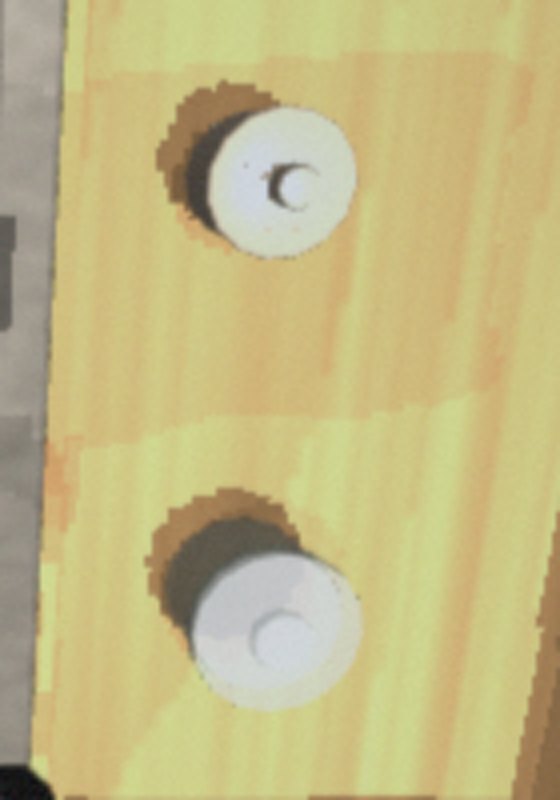

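View pics/side_d_c205_130.png

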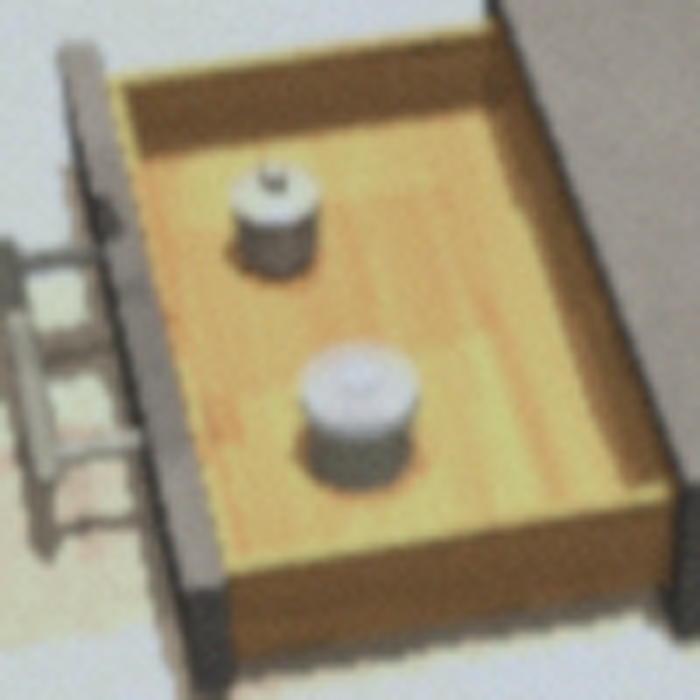

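Run:
```python
from h import *
s,c=cap("wrist","e");print(s["ee_pos"],s["t"])
f=c["frame"]
hsv=cv2.cvtColor(f,cv2.COLOR_BGR2HSV)
m=((hsv[...,1]<70)&(hsv[...,2]>70)).astype(np.uint8)*255
m[:, :335]=0;m[:70]=0;m[280:]=0;m[:,470:]=0
for k in cv2.findContours(m,cv2.RETR_EXTERNAL,cv2.CHAIN_APPROX_NONE)[0]:
    if cv2.contourArea(k)>300: print("w",cv2.minEnclosingCircle(k),cv2.fitEllipse(k),cv2.contourArea(k))
S=load("side","d")
pw=None
W=(s,c)
a=(275/7+205,(197)/7+130)
for pw in [(395.4,125.4)]:
    for z in (.055,.058,.061): print(z,plane(W,pw,z),plane(S,a,z))
b=(360/7+205,388/7+130)
print("wb",plane(W,(325+278/4,80+632/4),.062),plane(S,b,.062))
# panel inner edge/drawer walls from side
L=[(105,85),(228,572),(670,492),(490,28)]
print(plane(S,[(x/7+205,y/7+130) for x,y in L],.063))
cv2.imwrite("pics/wrist_e.png",cv2.convertScaleAbs(f,alpha=1.5))
```

```text
[0.44215358 0.09243904 0.24398105] 6.75
w ((386.4556579589844, 234.78225708007812), 22.068824768066406) ((387.1352233886719, 235.70352172851562), (39.68639373779297, 42.65864944458008), 52.3045654296875) 1302.0
w ((387.4673156738281, 124.53921508789062), 19.862356185913086) ((387.8069152832031, 124.91695404052734), (34.919639587402344, 38.36863327026367), 41.29401779174805) 1050.0
0.055 [[0.55403505 0.15437942 0.055     ]] [[0.55003789 0.14916985 0.055     ]]
0.058 [[0.55297439 0.15457514 0.058     ]] [[0.54961624 0.1457772  0.058     ]]
0.061 [[0.55191372 0.15477087 0.061     ]] [[0.54919458 0.14238455 0.061     ]]
wb [[0.5651996  0.04294431 0.062     ]] [[0.56210184 0.03415634 0.062     ]]
[[ 0.49447812  0.21844511  0.063     ]
 [ 0.50261091 -0.0443054   0.063     ]
 [ 0.65765737 -0.03839572  0.063     ]
 [ 0.64956226  0.22340306  0.063     ]]
```

step_arm(targets=[[0.02,-0.1,0,0,0,-0.0755],[0.04,-0.2,0,0,0,-0.151],[0.06,-0.3,0,0,0,-0.2265],[0.08,-0.4,0,0,0,-0.302],[0.1,-0.5,0,0,0,-0.3775],[0.12,-0.6,0,0,0,-0.453],[0.14,-0.7,0,0,0,-0.5285],[0.16,-0.8,0,0,0,-0.604],[0.18,-0.9,0,0,0,-0.6795],[0.2,-1,0,0,0,-0.755]], grip=1)

```text
t: 7.63
ee_pos: [0.4777, -0.1082, 0.2368]
tool_rot: [-3.077, -0.619, 0.007]
ft_force: [-0.2, -0.1, 0.1]
grip_width: 0.0853
```

step_arm(targets=[[0.02,-0.15,0,0,0,-0.075],[0.04,-0.3,0,0,0,-0.15],[0.06,-0.45,0,0,0,-0.15],[0.08,-0.6,0,0,0,-0.15],[0.09,-0.7,0,0,0,-0.15],[0.09,-0.7,0,0,0,-0.15],[0.09,-0.7,0,0,0,-0.15],[0.09,-0.7,0,0,0,-0.15]])

```text
t: 8.3
ee_pos: [0.4963, -0.2467, 0.2375]
tool_rot: [-3.127, -0.263, 0.005]
ft_force: [-0.8, 0.4, 0.4]
grip_width: 0.0854
```

Run:
```python
from h import *
for n in ["wrist","top"]:
    s,c=cap(n,"f")
    print(s["q"],s["ee_pos"],s["tool_rot"],s["dq"].round(3))
    cv2.imwrite(f"pics/{n}_f.png",cv2.convertScaleAbs(c["frame"],alpha=1.5))
crop("top","f",130,180,270,320,5.5,1.8)
```

```text
[-5.78245503e-01  1.55311426e-01 -1.81529047e-01  1.23820974e+00
  6.07328280e-04  2.39572923e+00] [ 0.4963059  -0.24669345  0.23753629] [-3.12747944 -0.26272417  0.00467923] [ 0.015 -0.014  0.001 -0.002 -0.003  0.001]
[-5.77604971e-01  1.54696139e-01 -1.81313941e-01  1.23809845e+00
  4.42744124e-04  2.39563393e+00] [ 0.49656616 -0.24649784  0.23797505] [-3.12809065 -0.26393544  0.00367431] [ 0.01  -0.01   0.004 -0.002 -0.003 -0.002]
```

View pics/wrist_f.png

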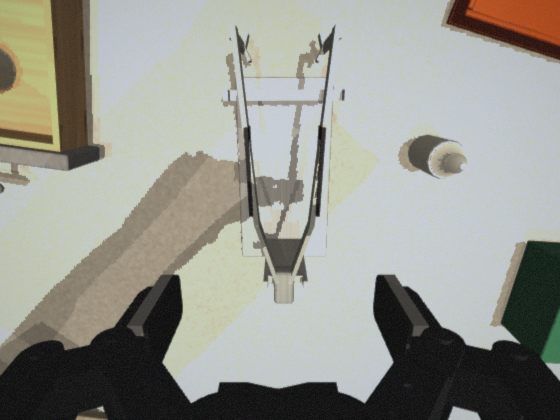

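View pics/top_f_c130_180.png

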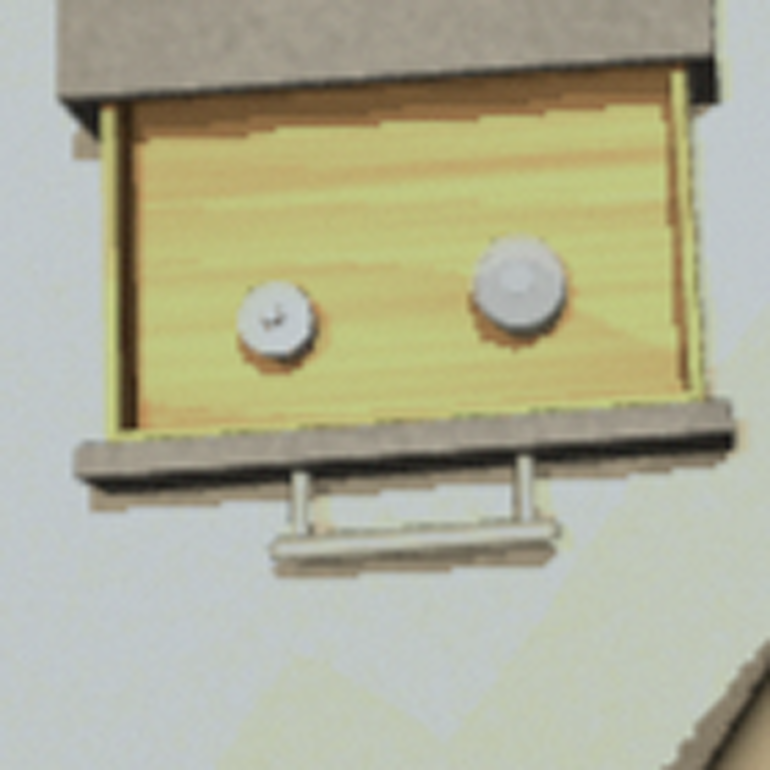

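Run:
```python
from h import *
W=load("wrist","f");s,c=W
f=cv2.convertScaleAbs(c["frame"],alpha=2.5)
cv2.imwrite("pics/wf.png",cv2.resize(f[10:300,210:370],None,fx=2.7,fy=2.05 if 0 else 2.7,interpolation=cv2.INTER_CUBIC)[:790])
g=c["frame"].max(2); m=((g<28)).astype(np.uint8)
m[:, :215]=0;m[:,360:]=0;m[:110]=0;m[235:]=0
for k in cv2.findContours(m,cv2.RETR_EXTERNAL,cv2.CHAIN_APPROX_NONE)[0]:
    if cv2.contourArea(k)>60: print(cv2.boundingRect(k),cv2.minAreaRect(k))
T=load("top","f")
P=lambda L,x,y,k:[((a+.5)/k-.5+x,(b+.5)/k-.5+y) for a,b in L]
for z in (.057,.059,.061):print("cru T",z,plane(T,P([(278,320)],130,180,5.5),z))
print("wb T",plane(T,P([(521,284)],130,180,5.5),.062))
print("inner panel edge",plane(T,P([(120,430),(690,400)],130,180,5.5),.063), "panel outer top",plane(T,P([(78,475),(735,435)],130,180,5.5),.073))
```

```text
cru T 0.057 [[0.54517637 0.14938658 0.057     ]]
cru T 0.059 [[0.54476071 0.14902855 0.059     ]]
cru T 0.061 [[0.54434505 0.14867053 0.061     ]]
wb T [[0.55604103 0.03792813 0.062     ]]
inner panel edge [[ 0.49660856  0.21908844  0.063     ]
 [ 0.49898352 -0.03730945  0.063     ]] panel outer top [[ 0.47552137  0.23503966  0.073     ]
 [ 0.48057411 -0.05718031  0.073     ]]
```

View pics/wf.png

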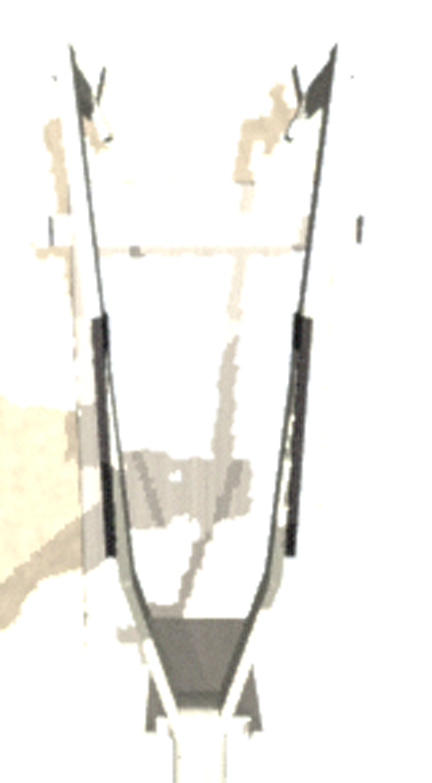

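Run:
```python
from h import *
W=load("wrist","f")
P=lambda L,x,y,k:[((a+.5)/k-.5+x,(b+.5)/k-.5+y) for a,b in L]
q=plane(W,P([(92,316),(106,556),(312,317),(295,556)],210,10,2.7),.117);print(q)
print("len",np.linalg.norm(q[0]-q[1]),np.linalg.norm(q[2]-q[3]),"wid",np.linalg.norm(q[0]-q[2]),np.linalg.norm(q[1]-q[3]))
f=(q[0]+q[2])/2;r=(q[1]+q[3])/2;d=f-r;print("c",(f+r)/2,"yaw",np.arctan2(d[1],d[0]))
e=plane(W,P([(70,45),(335,45),(200,720)],210,10,2.7),.109);d=(e[0]+e[1])/2-e[2];print(e,np.arctan2(d[1],d[0]))
```

```text
[[ 0.55292346 -0.20937415  0.117     ]
 [ 0.48460969 -0.22293071  0.117     ]
 [ 0.56273629 -0.26873611  0.117     ]
 [ 0.49409697 -0.27842451  0.117     ]]
len 0.06964589485112817 0.06931970029551476 wid 0.06016755494174246 0.05629893611689413
c [ 0.5235916  -0.24486637  0.117     ] yaw 0.1681271157410824
[[ 0.61873909 -0.19383476  0.109     ]
 [ 0.63012416 -0.26128146  0.109     ]
 [ 0.43051537 -0.26098822  0.109     ]] 0.17071654092407162
```

step_arm(targets=[[0.07,0.004,0,0,0,0],[0.135,0.008,-0.05,0,0,0],[0.135,0.008,-0.2,0,0,0],[0.135,0.008,-0.35,0,0,0],[0.135,0.008,-0.45,0,0,0],[0.135,0.008,-0.45,0,0,0],[0.135,0.008,-0.45,0,0,0],[0.135,0.008,-0.45,0,0,0]])

```text
t: 9.07
ee_pos: [0.5254, -0.2462, 0.1507]
tool_rot: [3.129, 0.264, 0.002]
ft_force: [0.0, -0.0, -0.1]
grip_width: 0.0852
```

Run:
```python
from h import *
s,c=cap("wrist","g");print(s["ee_pos"],s["tool_rot"],s["dq"].round(3))
cv2.imwrite("pics/wrist_g.png",cv2.convertScaleAbs(c["frame"],alpha=1.8))
```

```text
[ 0.52536711 -0.24621908  0.15072804] [3.12939110e+00 2.64317879e-01 2.41127661e-03] [-0.007 -0.013  0.026 -0.005 -0.     0.   ]
```

View pics/wrist_g.png

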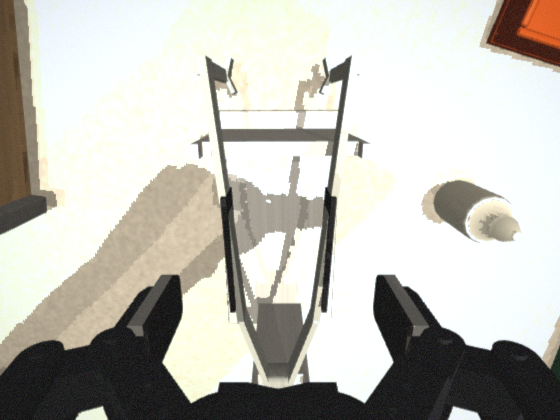

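step_arm(targets=[[-0.01,0.006,-0.1,0,0,0],[-0.01,0.006,-0.2,0,0,0],[-0.01,0.006,-0.26,0,0,0],[-0.01,0.006,-0.29,0,0,0],[-0.01,0.006,-0.29,0,0,0],[-0.01,0.006,-0.29,0,0,0]])

```text
t: 9.62
ee_pos: [0.5231, -0.2455, 0.0921]
tool_rot: [3.13, 0.263, 0.001]
ft_force: [-0.7, 0.1, 0.9]
grip_width: 0.0854
```

step_arm(targets=[[0,0,0,0,0,0],[0,0,0,0,0,0],[0,0,0,0,0,0],[0,0,0,0,0,0],[0,0,0,0,0,0],[0,0,0,0,0,0]], grip=0.25)

```text
t: 10.12
ee_pos: [0.524, -0.246, 0.0931]
tool_rot: [3.129, 0.263, 0.005]
ft_force: [-0.7, 0.3, 6.2]
grip_width: 0.0539
```

Run:
```python
from h import *
for n in ["wrist","side"]:
    s,c=cap(n,"h");print(s["ee_pos"],s["tool_rot"],s["ft_force"],s["grip_width"])
cv2.imwrite("pics/wrist_h.png",cv2.convertScaleAbs(load("wrist","h")[1]["frame"],alpha=1.8))
crop("side","h",190,180,330,330,5,1.5)
```

```text
[ 0.52399346 -0.24601041  0.09311836] [3.12868908 0.26268091 0.00454723] [-0.70665341  0.31494375  6.18418256] 0.053888113327204126
[ 0.52396752 -0.24599262  0.09310004] [3.12870284 0.26266883 0.00447589] [-0.31174935 -0.18884427  6.28968857] 0.05347364433521118
```

View pics/wrist_h.png

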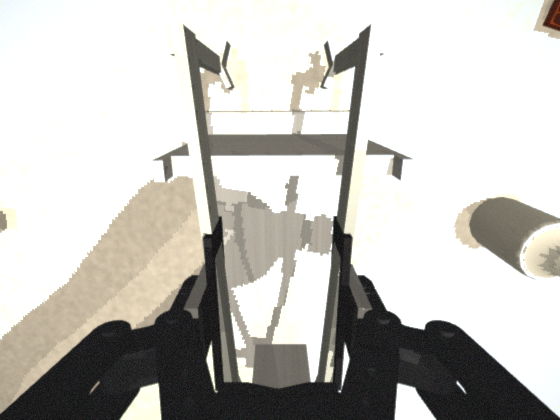

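View pics/side_h_c190_180.png

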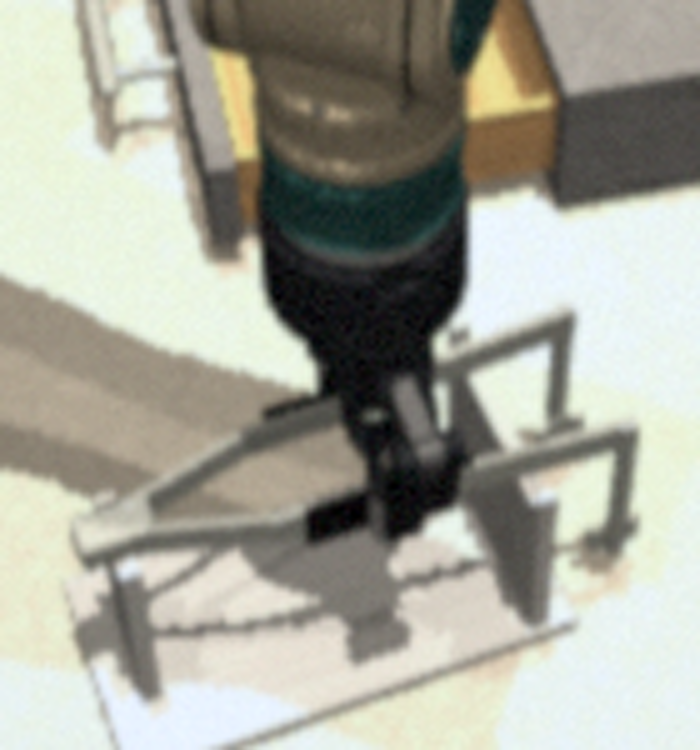

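step_arm(targets=[[0,0,0.03,0,0,0],[0,0,0.08,0,0,0],[0,0,0.16,0,0,0],[0,0,0.25,0,0,0],[0,0,0.35,0,0,0],[0,0,0.45,0,0,0],[0,0,0.55,0,0,0],[0,0,0.62,0,0,0],[0,0,0.65,0,0,0],[0,0,0.65,0,0,0]])

```text
t: 11.05
ee_pos: [0.5235, -0.2458, 0.2235]
tool_rot: [3.128, 0.263, 0.005]
ft_force: [1.0, -0.1, -0.2]
grip_width: 0.0536
```

Run:
```python
from h import *
for n in ["wrist","side"]:
    s,c=cap(n,"i");print(s["ee_pos"],s["tool_rot"],s["ft_force"],s["grip_width"])
cv2.imwrite("pics/wrist_i.png",cv2.convertScaleAbs(load("wrist","i")[1]["frame"],alpha=1.8))
crop("side","i",190,130,330,280,5,1.5)
```

```text
[ 0.52354091 -0.24582745  0.22353444] [3.12836592 0.26274363 0.0046619 ] [ 1.03918518 -0.05992999 -0.15290106] 0.05357234579189044
[ 0.52283024 -0.24534536  0.22198425] [3.12983582e+00 2.62949579e-01 1.59930234e-03] [-0.01605235 -0.34793788 -0.93803356] 0.05358580771409933
```

View pics/wrist_i.png

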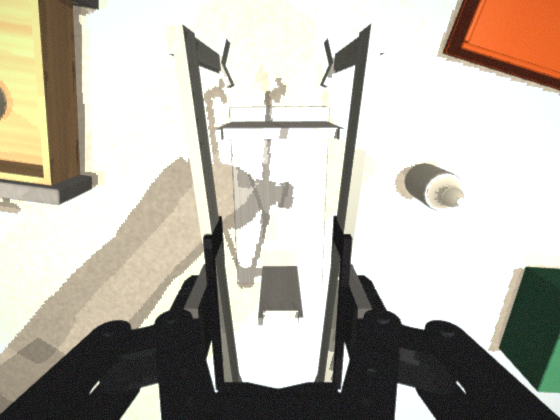

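View pics/side_i_c190_130.png

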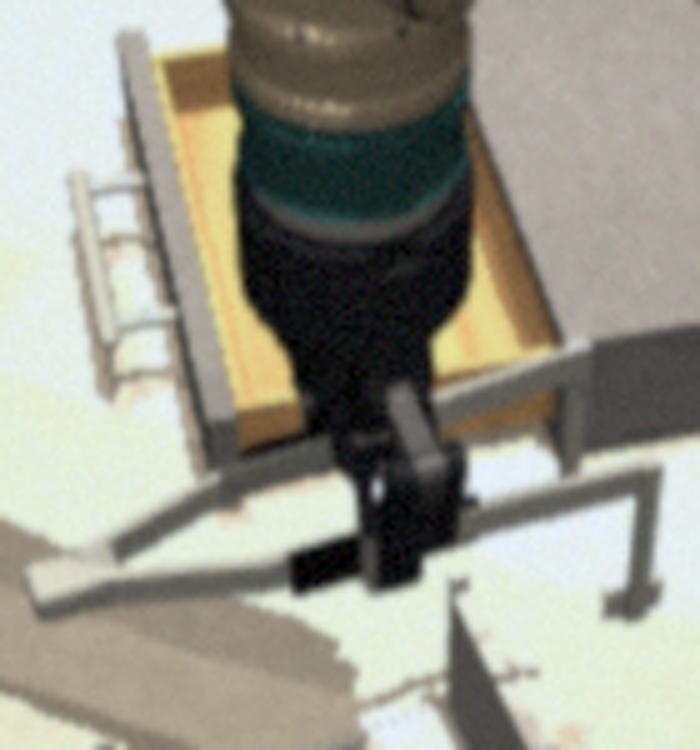

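Run:
```python
from h import *
E_=load("wrist","e");S=load("side","d");T=load("top","f")
print(plane(E_,(387.8,124.9),.058),E_[0]["dq"].round(3))
a=(275.5/7-.43+205,197.5/7-.43+130);b=(278.5/5.5-.41+130,320.5/5.5-.41+180)
print("tri",tri([S,T],[a,b]),tri([S,T,E_],[a,b,(387.8,124.9)]))
s,c=load("wrist","i")
W=(s,c)
# tips in image: left V approx (215..232, 45..85)
print(proj(W,s["ee_pos"]+np.array([0.1*np.cos(.168),.1*np.sin(.168),.012-.077])))
print(proj(W,s["ee_pos"]+np.array([0.1*np.cos(.168),.1*np.sin(.168),.012-.069])))
```

```text
[[0.5458247  0.15489616 0.058     ]] [ 0.     0.043 -0.095 -0.02  -0.002 -0.001]
tri [0.54727863 0.14965163 0.0554516 ] [0.5478934  0.1526532  0.05190615]
[[280.81526684  64.36470297]]
[[280.98827154  62.82811266]]
```

step_arm(targets=[[-0.02,0.05,0,0,0,0.018],[-0.05,0.15,0,0,0,0.036],[-0.08,0.26,0,0,0,0.054],[-0.11,0.37,0,0,0,0.072],[-0.14,0.48,0,0,0,0.09],[-0.17,0.59,0,0,0,0.108],[-0.2,0.7,0,0,0,0.126],[-0.23,0.8,0,0,0,0.144],[-0.26,0.9,0,0,0,0.162],[-0.29,1,0,0,0,0.18]])

```text
t: 11.98
ee_pos: [0.4625, -0.0434, 0.2198]
tool_rot: [-3.06, -0.705, 0.005]
ft_force: [0.7, 0.3, -0.5]
grip_width: 0.0532
```

step_arm(targets=[[-0.01,0.1,0,0,0,0],[-0.02,0.22,0,0,0,0],[-0.03,0.34,0,0,0,0],[-0.035,0.46,0,0,0,0],[-0.035,0.57,0,0,0,0],[-0.035,0.66,0,0,0,0],[-0.035,0.72,0,0,0,0],[-0.035,0.75,0,0,0,0],[-0.035,0.75,0,0,0,0],[-0.035,0.75,0,0,0,0]])

```text
t: 12.82
ee_pos: [0.4567, 0.1047, 0.2205]
tool_rot: [3.062, 0.703, -0.003]
ft_force: [-0.2, -0.2, -1.1]
grip_width: 0.0532
```

Run:
```python
from h import *
for n in ["wrist","side"]:
    s,c=cap(n,"j");print(s["q"],s["dq"].round(3),s["ee_pos"],s["tool_rot"],s["ft_force"],s["grip_width"])
cv2.imwrite("pics/wrist_j.png",cv2.convertScaleAbs(load("wrist","j")[1]["frame"],alpha=1.8))
crop("side","j",150,60,330,230,4,1.5)
```

```text
[ 8.75721350e-02  1.03030822e-02 -3.77427048e-01  1.18483698e+00
 -4.09202073e-04  2.77770427e+00] [-0.018 -0.003  0.007  0.002 -0.003  0.001] [0.45670328 0.10472882 0.22052464] [ 3.06173462e+00  7.03109613e-01 -2.84341201e-03] [-0.15073345 -0.24116312 -1.13287292] 0.053228341988759906
[ 8.68026092e-02  1.02121230e-02 -3.77139462e-01  1.18485194e+00
 -3.64443961e-04  2.77784479e+00] [-0.012 -0.001  0.006 -0.001  0.     0.002] [0.4569373  0.10440343 0.22069875] [ 3.06204958e+00  7.01715135e-01 -2.26815701e-03] [-0.23901766 -0.68561496 -0.79018099] 0.05343949152743567
```

View pics/wrist_j.png

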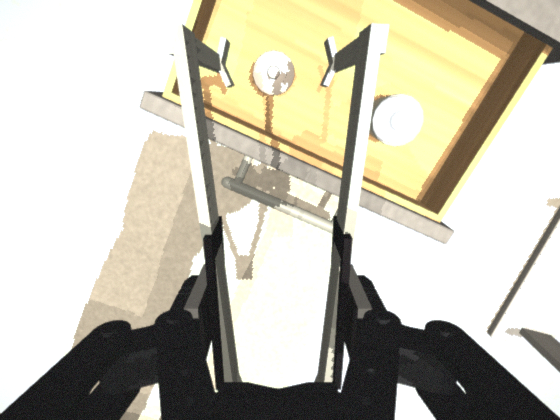

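View pics/side_j_c150_60.png

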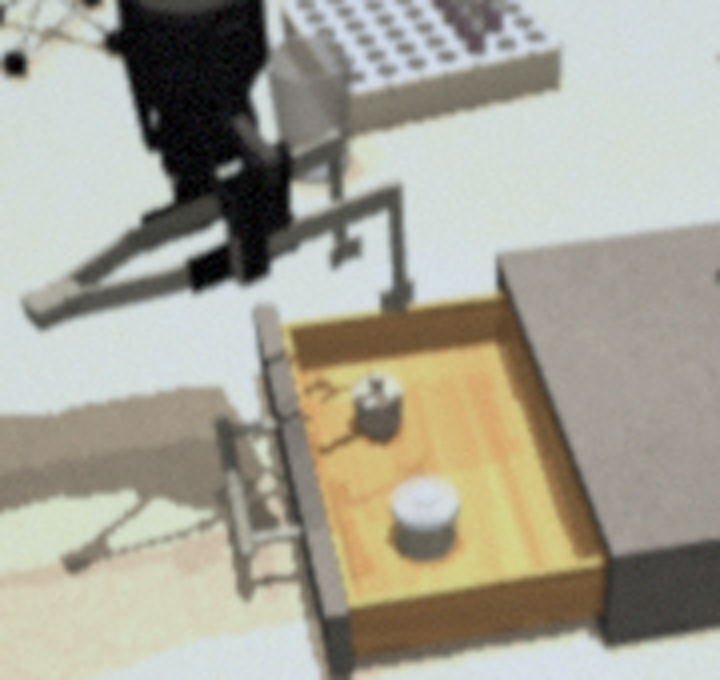

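Run:
```python
from h import *
W=load("wrist","j");s,c=W
f=c["frame"];hsv=cv2.cvtColor(f,cv2.COLOR_BGR2HSV)
m=((hsv[...,1]<60)&(hsv[...,2]>70)).astype(np.uint8)*255
m[:, :246]=0;m[:48]=0;m[100:]=0;m[:,300:]=0
for k in cv2.findContours(m,cv2.RETR_EXTERNAL,cv2.CHAIN_APPROX_NONE)[0]:
    if cv2.contourArea(k)>200: e=cv2.fitEllipse(cv2.convexHull(k));print(e,cv2.minEnclosingCircle(cv2.convexHull(k)))
p=np.array([e[0]])
ph=2*np.arctan2(s["tool_rot"][1],s["tool_rot"][0]);yaw=ph
print("yaw",yaw)
for z in (.057,.059):print("cru",plane(W,p,z))
tip=plane(W,(277,64),s["ee_pos"][2]+.012-.077);print("tip",tip)
x=np.array([np.cos(yaw),np.sin(yaw),0]);y=np.array([-x[1],x[0],0])
d=plane(W,p,.058)-tip;print("fwd",d@x,"left",d@y)
print("tip rel tcp fwd/left",(tip-s["ee_pos"])@x,(tip-s["ee_pos"])@y)
cv2.imwrite("pics/wj.png",cv2.resize(cv2.convertScaleAbs(f[10:130,170:400],alpha=1.5),None,fx=3.4,fy=3.4,interpolation=cv2.INTER_CUBIC))
```

```text
((273.12945556640625, 72.09112548828125), (40.56578826904297, 44.216739654541016), 4.81997013092041) ((272.48126220703125, 72.06562805175781), 22.209012985229492)
yaw 0.4514608849147398
cru [[0.54708469 0.15453295 0.057     ]]
cru [[0.54697224 0.15445015 0.059     ]]
tip [[0.546156   0.15032491 0.15552464]]
fwd [0.00260288] left [0.00336855]
tip rel tcp fwd/left [0.10038321] [0.00200138]
```

View pics/wj.png

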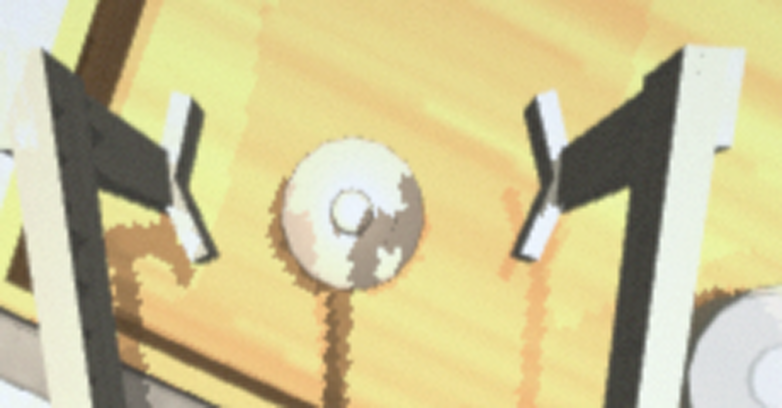

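step_arm(targets=[[0.003,0.018,-0.05,0,0,0],[0.003,0.018,-0.12,0,0,0],[0.003,0.018,-0.2,0,0,0],[0.003,0.018,-0.27,0,0,0],[0.003,0.018,-0.31,0,0,0],[0.003,0.018,-0.31,0,0,0],[0.003,0.018,-0.31,0,0,0],[0.003,0.018,-0.31,0,0,0]])

```text
t: 13.58
ee_pos: [0.4589, 0.1083, 0.1599]
tool_rot: [3.062, 0.701, 0.002]
ft_force: [-1.2, 0.3, -0.2]
grip_width: 0.0533
```

Run:
```python
from h import *
for n in ["wrist","side"]:
    s,c=cap(n,"k");print(s["dq"].round(3),s["ee_pos"],s["tool_rot"],s["grip_width"])
W=load("wrist","k");f=W[1]["frame"]
cv2.imwrite("pics/wk.png",cv2.resize(cv2.convertScaleAbs(f[10:130,170:400],alpha=1.5),None,fx=3.4,fy=3.4,interpolation=cv2.INTER_CUBIC))
crop("side","k",150,60,330,230,4,1.5)
```

```text
[ 0.002 -0.009  0.007 -0.001  0.001  0.   ] [0.45885805 0.10829137 0.15991136] [3.06230381e+00 7.00827614e-01 1.83679651e-03] 0.0533396990525296
[ 0.001 -0.005  0.002  0.001  0.001 -0.001] [0.45907894 0.10834433 0.16017875] [3.06216653e+00 7.00995615e-01 2.76805602e-03] 0.05364946050963338
```

View pics/wk.png

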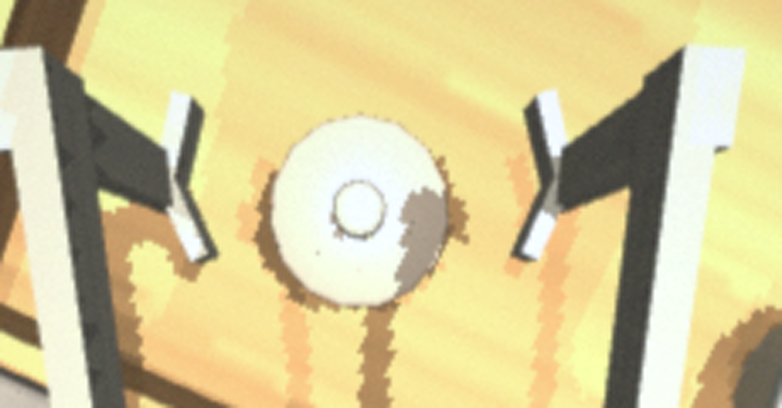

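View pics/side_k_c150_60.png

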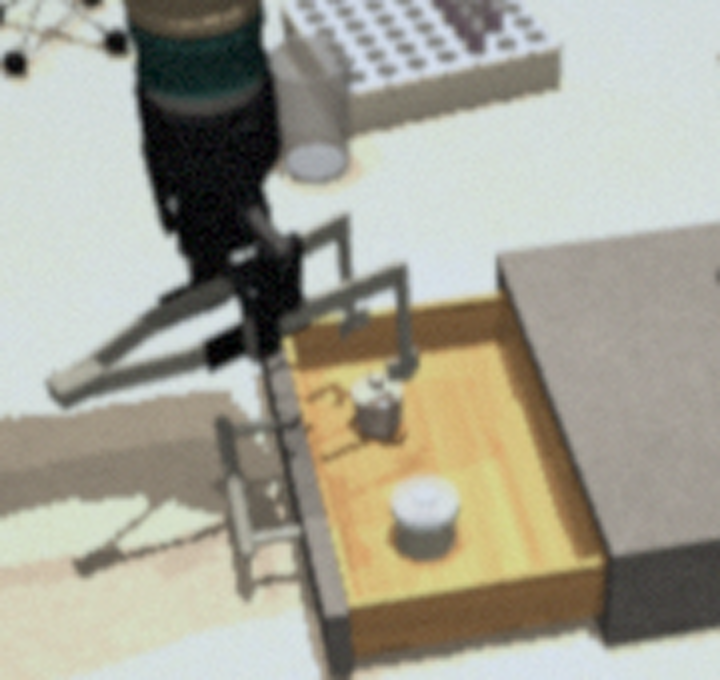

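Run:
```python
from h import *
W=load("wrist","k");s,c=W
yaw=2*np.arctan2(s["tool_rot"][1],s["tool_rot"][0])
x=np.array([np.cos(yaw),np.sin(yaw),0]);y=np.array([-x[1],x[0],0])
z=s["ee_pos"][2]+.012-.069
tip=plane(W,(276.9,62.8),z)
for zz in (.057,.060):
    cr=plane(W,(275.5,71.6),zz);d=cr-tip;print(cr,"fwd",d@x,"left",d@y)
print((tip-s["ee_pos"])@x,(tip-s["ee_pos"])@y)
```

```text
[[0.54715604 0.15427167 0.057     ]] fwd [-0.00092868] left [0.00099482]
[[0.54696649 0.15416165 0.06      ]] fwd [-0.00114721] left [0.00097819]
[0.10043608] [0.00200503]
```

step_arm(targets=[[-0.006,0.002,-0.03,0,0,0],[-0.006,0.002,-0.08,0,0,0],[-0.006,0.002,-0.13,0,0,0],[-0.006,0.002,-0.18,0,0,0],[-0.006,0.002,-0.23,0,0,0],[-0.006,0.002,-0.26,0,0,0],[-0.006,0.002,-0.26,0,0,0],[-0.006,0.002,-0.26,0,0,0]])

```text
t: 14.35
ee_pos: [0.4564, 0.1087, 0.1066]
tool_rot: [-3.062, -0.701, 0.003]
ft_force: [-0.2, -0.4, -0.5]
grip_width: 0.0534
```

Run:
```python
from h import *
for n in ["wrist","side"]:
    s,c=cap(n,"l");print(s["dq"].round(3),s["ee_pos"],s["tool_rot"],s["ft_force"],s["grip_width"])
W=load("wrist","l");f=W[1]["frame"]
cv2.imwrite("pics/wl.png",cv2.resize(cv2.convertScaleAbs(f[10:130,170:400],alpha=1.5),None,fx=3.4,fy=3.4,interpolation=cv2.INTER_CUBIC))
crop("side","l",180,110,300,230,6,1.5)
```

```text
[ 0.    -0.013  0.021  0.002  0.     0.   ] [0.45643728 0.10871338 0.10655626] [-3.06209240e+00 -7.01440562e-01  2.54028705e-03] [-0.19588212 -0.43360816 -0.5364029 ] 0.05335010493042423
[-0.001 -0.011  0.015 -0.     0.001  0.001] [0.45704154 0.10878649 0.10716364] [-3.06225939e+00 -7.01463804e-01  4.26605737e-04] [-0.00075011  0.08296626 -0.6756019 ] 0.05351026547542219
```

View pics/wl.png

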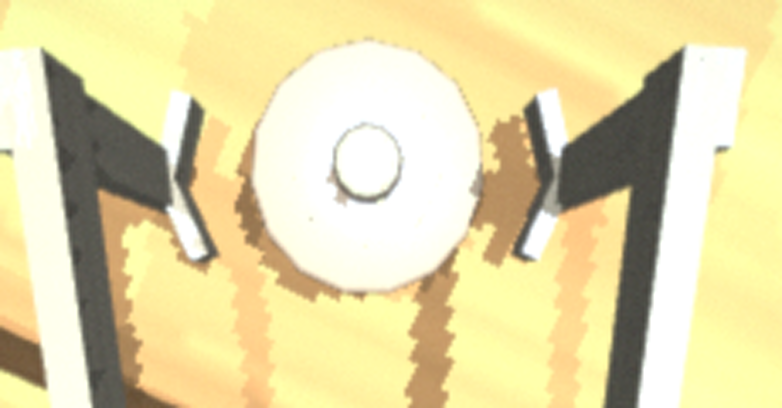

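View pics/side_l_c180_110.png

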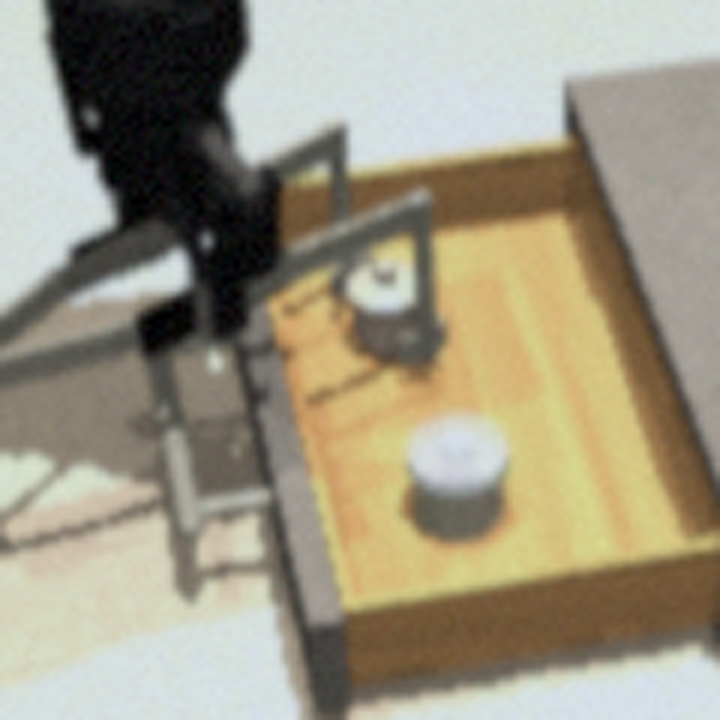

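Run:
```python
from h import *
W=load("wrist","l");s,c=W
yaw=2*np.arctan2(s["tool_rot"][1],s["tool_rot"][0])
x=np.array([np.cos(yaw),np.sin(yaw),0]);y=np.array([-x[1],x[0],0])
z=s["ee_pos"][2]+.012-.069
tip=plane(W,(276.9,62.8),z)
for zz in (.057,.060):
    cr=plane(W,(277.9,58.8),zz);d=cr-tip;print(z,cr,"fwd",d@x,"left",d@y)
```

```text
0.04955626032099489 [[0.54707313 0.15424207 0.057     ]] fwd [0.00115422] left [-0.00052088]
0.04955626032099489 [[0.54679589 0.1541085  0.06      ]] fwd [0.00084649] left [-0.00052044]
```

step_arm(targets=[[0.004,0.002,0,0,0,0],[0.004,0.002,0,0,0,0],[0.004,0.002,0,0,0,0]], grip=0.1, grip_force=25)

```text
t: 14.7
ee_pos: [0.4583, 0.1092, 0.1078]
tool_rot: [3.062, 0.701, 0.002]
ft_force: [-0.6, 0.3, -0.2]
grip_width: 0.0469
```

step_arm(targets=[[0,0,0,0,0,0],[0,0,0,0,0,0],[0,0,0,0,0,0],[0,0,0,0,0,0],[0,0,0,0,0,0]], grip=-0.3)

```text
t: 15.12
ee_pos: [0.4579, 0.1091, 0.1074]
tool_rot: [3.062, 0.701, 0.0]
ft_force: [-0.1, -0.3, -0.6]
grip_width: 0.0404
```

Run:
```python
from h import *
for n in ["wrist","side"]:
    s,c=cap(n,"m");print(s["dq"].round(3),s["ee_pos"],s["tool_rot"],s["ft_force"],s["grip_width"])
W=load("wrist","m");f=W[1]["frame"]
cv2.imwrite("pics/wm.png",cv2.resize(cv2.convertScaleAbs(f[10:130,170:400],alpha=1.5),None,fx=3.4,fy=3.4,interpolation=cv2.INTER_CUBIC))
crop("side","m",180,110,300,230,6,1.5)
```

```text
[ 0.001 -0.    -0.001 -0.001 -0.001 -0.002] [0.4579057  0.10914441 0.10741291] [3.06219136e+00 7.01349033e-01 3.44566404e-04] [-0.09511802 -0.29455568 -0.59578814] 0.04039451333801293
[-0.     0.    -0.001  0.    -0.001 -0.002] [0.457905   0.10913343 0.10741927] [3.06216383e+00 7.01353139e-01 3.17812228e-04] [-0.31580179  0.1233636   0.49099862] 0.040769900844752356
```

View pics/wm.png

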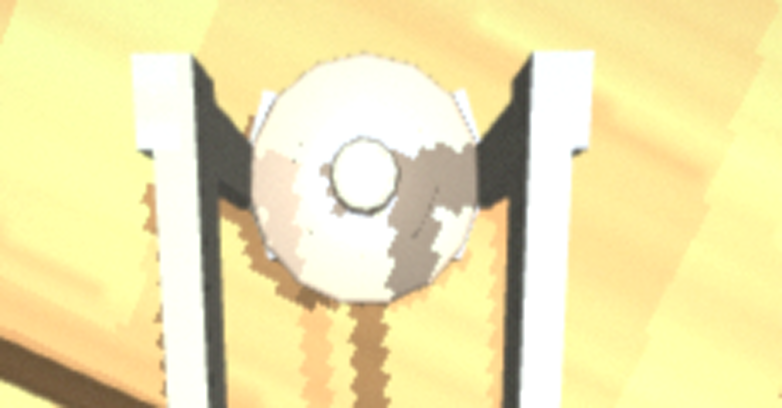

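View pics/side_m_c180_110.png

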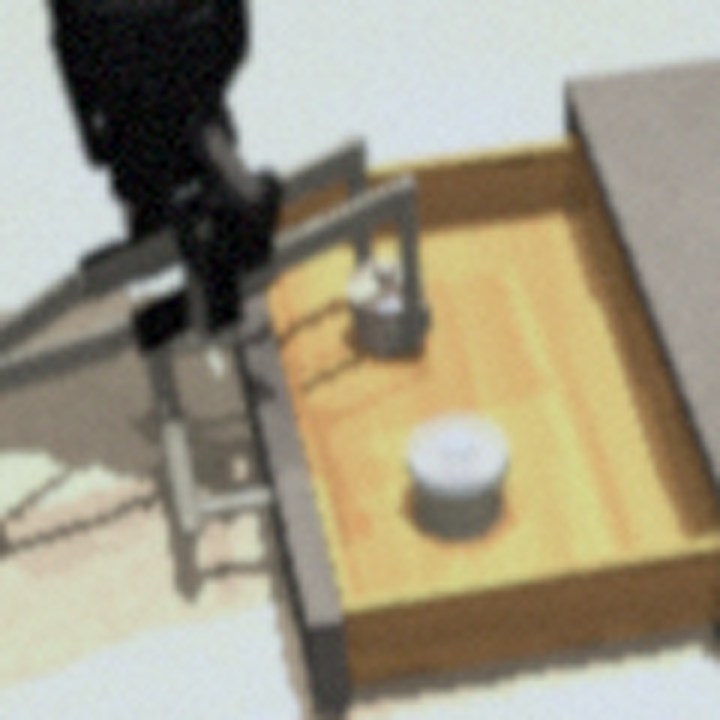

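step_arm(targets=[[0,0,0,0,0,0],[0,0,0,0,0,0],[0,0,0.01,0,0,0],[0,0,0.03,0,0,0],[0,0,0.06,0,0,0],[0,0,0.09,0,0,0],[0,0,0.12,0,0,0],[0,0,0.14,0,0,0],[0,0,0.15,0,0,0],[0,0,0.15,0,0,0]], grip_force=35)

```text
t: 16.05
ee_pos: [0.4584, 0.1092, 0.1381]
tool_rot: [3.062, 0.701, 0.002]
ft_force: [0.1, -0.3, -1.0]
grip_width: 0.0398
```

Run:
```python
from h import *
for n in ["wrist","side"]:
    s,c=cap(n,"n");print(s["ee_pos"],s["tool_rot"],s["ft_force"],s["grip_width"])
W=load("wrist","n");f=W[1]["frame"]
cv2.imwrite("pics/wn.png",cv2.convertScaleAbs(f,alpha=1.5))
crop("side","n",180,90,300,210,6,1.5)
```

```text
[0.45837612 0.10924142 0.13813564] [3.06210690e+00 7.01423665e-01 2.32413167e-03] [ 0.08300891 -0.32597946 -0.96973782] 0.03977914302420929
[0.45808479 0.10920118 0.13770724] [3.06217959e+00 7.01380579e-01 1.29637622e-03] [ 0.45434364  0.73923806 -1.43394657] 0.03972148478422
```

View pics/wn.png

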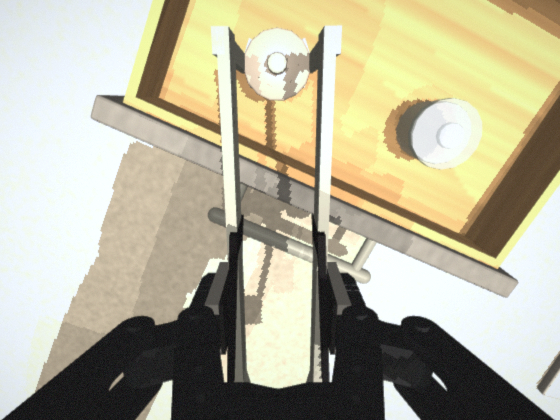

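View pics/side_n_c180_90.png

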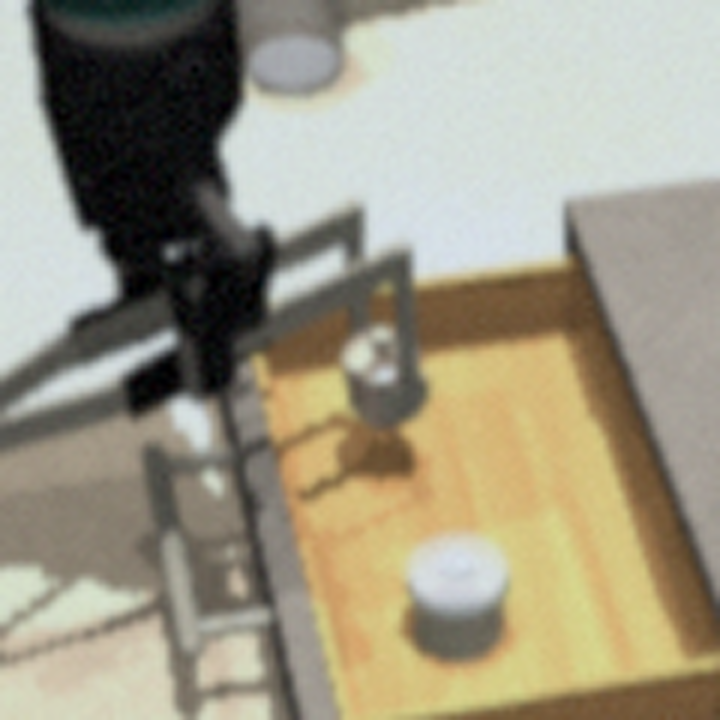

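Crucible lifted off the floor, upright. Continue up.

step_arm(targets=[[0,0,0.03,0,0,0],[0,0,0.09,0,0,0],[0,0,0.17,0,0,0],[0,0,0.26,0,0,0],[0,0,0.36,0,0,0],[0,0,0.46,0,0,0],[0,0,0.55,0,0,0],[0,0,0.62,0,0,0],[0,0,0.67,0,0,0],[0,0,0.7,0,0,0]])

```text
t: 16.98
ee_pos: [0.4583, 0.1092, 0.2788]
tool_rot: [3.062, 0.702, 0.003]
ft_force: [-0.2, -0.7, -2.2]
grip_width: 0.0398
```

step_arm(targets=[[0,0,0,0,0,0],[0,0,0,0,0,0],[0,0,0,0,0,0],[0,0,0,0,0,0],[0,0,0,0,0,0],[0,0,0,0,0,0],[0,0,0,0,0,0],[0,0,0,0,0,0]])

```text
t: 17.65
ee_pos: [0.4577, 0.1092, 0.2771]
tool_rot: [-3.062, -0.701, 0.001]
ft_force: [0.3, -0.5, -2.2]
grip_width: 0.0396
```

Run:
```python
from h import *
for n in ["wrist","side","top"]:
    s,c=cap(n,"o");print(s["ee_pos"],s["tool_rot"],s["ft_force"],s["grip_width"],s["dq"].round(4))
for n in ["wrist","side"]:
    cv2.imwrite(f"pics/{n}_o.png",cv2.convertScaleAbs(load(n,"o")[1]["frame"],alpha=1.5))
crop("side","o",180,20,320,160,5,1.5)
crop("top","o",130,100,430,310,2.6,1.8)
```

```text
[0.45769614 0.10915793 0.27709668] [-3.06224949e+00 -7.01488988e-01  6.98474899e-04] [ 0.31965345 -0.52670023 -2.18619399] 0.03961176184831546 [-0.0004 -0.0018  0.0037  0.0016 -0.001  -0.0028]
[0.45775834 0.10918007 0.27718119] [-3.06223988e+00 -7.01493305e-01  3.17515846e-04] [ 0.0953811   0.36602315 -0.90568264] 0.03958118575408565 [-0.0008 -0.0009  0.0013 -0.0005 -0.0008 -0.0007]
[0.45780378 0.10916073 0.27724601] [-3.06227608e+00 -7.01353870e-01  1.54235074e-04] [ 0.02968831 -0.33708186 -1.29230722] 0.03978940095823616 [ 0.001  -0.0029  0.0014  0.0012 -0.0007  0.0014]
```

View pics/wrist_o.png

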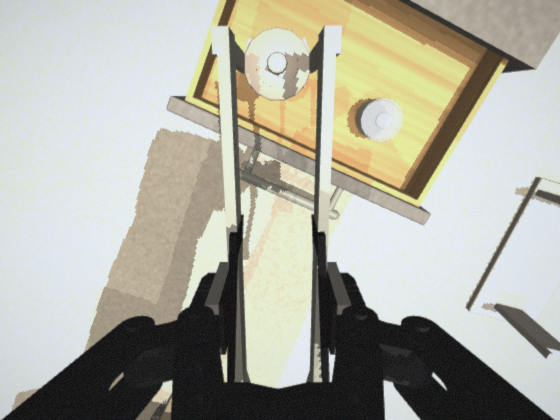

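View pics/side_o.png

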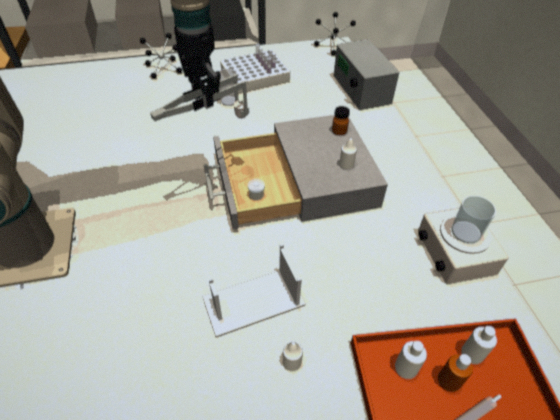

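View pics/top_o_c130_100.png

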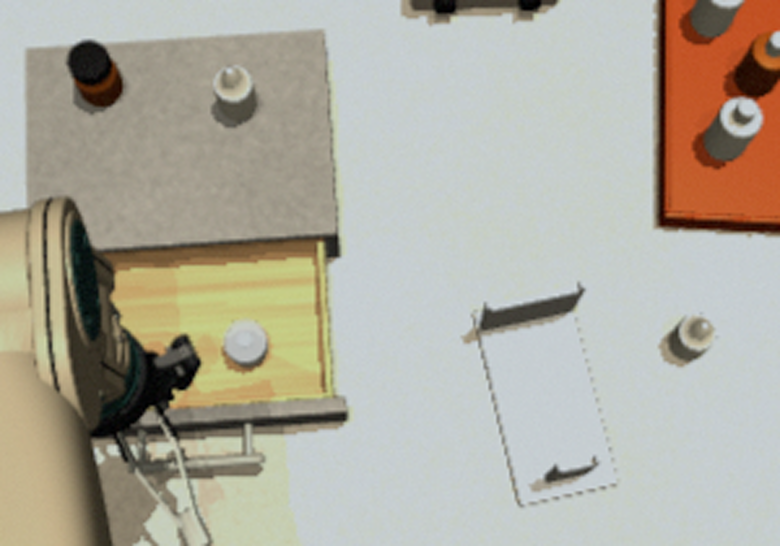

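View pics/side_o_c180_20.png

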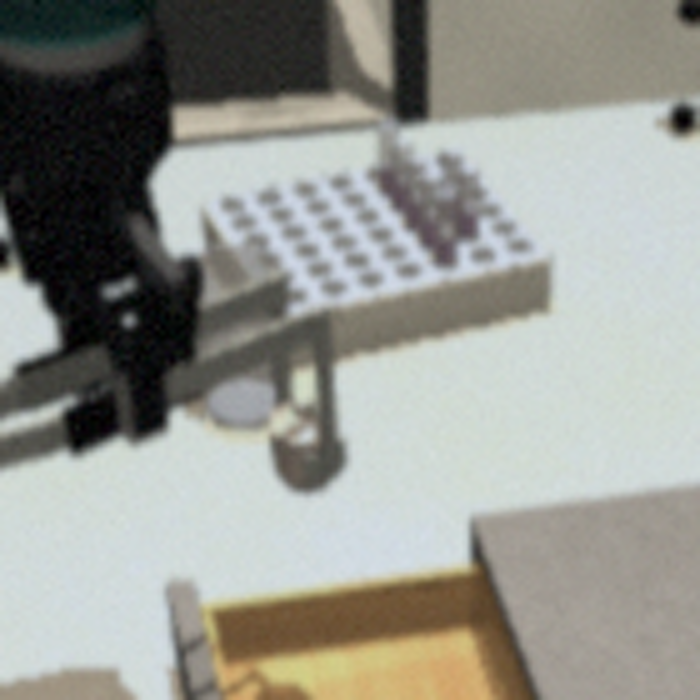

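```bash
python3 -c "
from plant import manip
print(manip.hand_in())"
```

```text
the job is handed in; nothing more can be done
None
```

The job is done and handed in at about 18 s of the 59 s allowed: the tongs are holding the crucible upright above the open drawer. No verdict was reported.

- **Drawer:** I pulled it by the handle until the force rose to about 20 N, after about 153 mm of travel from a start near 5 mm out. That matches the 158 mm stop. The last top view shows it still fully open.
- **Tongs:** I lifted them straight off the stand, carried them half open at about 53.5 mm, and closed them on the crucible. The plates read about 40.5 mm when it was gripped, against the expected 41 mm.
- **Crucible:** I lifted it about 170 mm, so its underside should be roughly 19 cm above the bench. That height comes from the arm's own travel, not from a separate measurement. It looked upright and still in the wrist and side views, and only the tongs touched it.
- **Bystanders:** The weighing bottle, the dropper bottle by the stand and the two bottles on the cabinet are all standing where they were.
- **Disagreement:** The cameras differed by up to about 5 mm on the crucible's position (y about 0.150 m from the top and side views, 0.154 m from the wrist). I used the wrist view for the final alignment, and it was within about 1 mm before closing.

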